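# Restock the low counter riser and lock it

## Robot

A 7-joint arm with a two-finger parallel gripper is mounted at the origin on the work surface. World frame = base frame: x ahead of the robot, y to its left, z up, the work surface at z = 0. Lengths are in mm, angles in rad, forces in N, time in s.
With the tool pointing down it reaches from about 425 to 800 mm from the base axis. Payload 8.3 kg.
Tool frame: the origin (TCP) lies between the finger pads; the fingertips stand 22 mm ahead of it and the grasp point (between the pads) lies 3 mm ahead of it; z points along the fingers, y is the line along which they close (so a half turn about z gives the same grasp; the last joint's range is limited). The gripper opens to 85 mm and grips with 20 to 120 N. Pads are 22 mm wide; open, the fingers measure 114 mm over their backs; the gripper's body (76 mm by 85 mm) begins 54 mm behind the grasp point. The pads swing forward as they close: fully open they stand 13 mm farther back than shut.
Start: joints at [-1.297, 0.383, 0.016, 1.37, -0.006, 1.388, -0.046], TCP at [206.492, 589.886, 253.279] pointing down, gripper open.
Joint ranges: [-2.95, 2.95], [-0.25, 2.06], [-1.52, 1.56], [0.18, 2.33], [-1.44, 4.58], [0.02, 2.06], [-3.01, 3.01]. Speed limits (rad/s): [2.39, 2.39, 3.01, 3.01, 3.14, 3.14, 3.14].

## Interface

Orientations are given as a unit quaternion [x, y, z, w].
In Python, from station import robot gives the robot as it stands.
- The arm moves only by the shell command python3 -m crank 'ROWS'. ROWS is JSON, a list of rows, each a list of 3 entries, a list of its own where there are three numbers: the turn, a rotation vector about the tool's x, y, z in units of 5 degrees (1.0 is 5 degrees), then the shift along the tool's x, y, z in units of 50 mm (1.0 is 50 mm), then the opening, from 0 (shut) to 1 (fully open). In form: [[[wx, wy, wz], [tx, ty, tz], fingers], ...]. A call has 1 to 20 rows; each row shifts and turns the commanded pose from where the row before left it, along the tool's axes as they then stand; what a row does not reach is not made up. A row lasts 1/10 s, in which the tool goes at most 50 mm and 8.59 degrees, less where a joint would pass 70% of its speed; a pose out of reach is approached as far as the arm can. A call is refused whole if a number of a shift passes 1 or a number of a turn 1, either way. A call with a gripper value outside its range is refused whole. The fingers move at their own pace and stop on an object; the grip force is fixed at half the most. Time passes only in rows, so rows that do not move let the fingers close. It gives the time, the measured TCP pose, the force, the opening and the grip force at its end, in the units of the state.
- robot.get_state(): the state, without advancing time (a new reading comes with each control period).
- robot.camera(name): name is "side" or "top"; returns (picture, depth): 400x640x3 uint8, red, green, blue; 400x640 float32, mm along the optical axis (not along the pixel's ray), 0 where there is no reading.
- robot.camera_params(name): a dict with "fx", "fy", "cx", "cy" (pixels), "dist" ([k1, k2, p1, p2, k3] as OpenCV has them; the pictures are not rectified), "position" and "orientation" of the camera in the world. Camera axes: x right, y down, z forward; pixel columns grow to the right and rows downward; lengths in mm; the calibration is good to about 2 mm. A picture is of the moment at which its call begins. camera_params takes no time and is no camera call.
- robot.hand_in(): hands the job in; it is judged then, once.
The state is a dict: "time": time; "joints": joint angles; "qd": joint speeds; "joint_efforts": joint torques, N m; "ee_pos": TCP position; "tool_rot": TCP orientation; "wrist_force": force on the tool from outside, world axes, zero at the start; "ft_torque": the same for the moment, N m; "finger_gap": finger opening in mm; "finger_force": force on a finger pad.
Only numpy, scipy, OpenCV 4.12 (cv2) and the standard library are available. Lean on these libraries where they do the work, as an engineer would, in place of code of your own. Each camera call takes 0.05 s, during which the arm holds its last target. There are 200 camera calls.

## Task

Restock the low display riser on the shop counter: first slide its comb lock by the black grip fully to the open end stop, then slide every flat stock carton under the riser's top, one to a lane, fully home against the back stop. With all of them in and the lock still open, slide the lock back to its locked end stop so its fingers stand in front of the lanes, and leave the other things on the counter where they are.

Things in the scene. Friction and masses are not known exactly. Their poses are not given: they have to be found in the camera images.
- riser: low display riser, fixed to the counter. Origin: on the counter under the centre of its clear top; x points from its open front into the bay, away from the robot, y along its length, z up. Top 160 (x) x 344 (y) mm, underside 40 mm, upper side 48 mm above the counter, front edge at x = -80 mm. Under it four lanes open at the front, centred at y = -126, -42, 42, 126 mm.
- lane1 (a point): point on the counter at the mouth of the first lane (riser x = -80, y = -126 mm), axes as the riser's. Lanes are 76 mm wide, 40 mm high, between 8 mm walls that start at the front edge; floor = the counter. A back stop 28 mm high faces x = +98 mm from here: a carton home against it is centred 48 mm in from the front edge and stands 2 mm proud of it.
- lock (a joint): position (m) of the steel comb lock, which slides along riser y on the riser's top: 0 = locked end stop (one comb finger before the middle of each lane), 0.042 = open end stop, towards +y (fingers before the lane walls, lanes free). Stays where left; friction about 2 N. Bar and four flat arms lie 48 to 56 mm above the counter; the arms reach out over the front edge.
- comb_finger (a point): foot of the comb's first finger, in front of lane 1 when locked; axes as the riser's. The four fingers hang from the arms at riser y = -126, -42, 42, 126 mm plus the joint value, each 14 mm wide (y), from 15 to 23 mm in front of the riser's front edge, reaching from 13 to 55 mm above the counter; this point is at the centre of the underside.
- lock_grip (a point): centre of the top face of the comb lock's black grip block, 89.5 mm above the counter. The block is 16 mm (riser x) x 24 mm (riser y) x 34 mm high and stands on the comb bar at riser x = -20 mm, y = the joint value. Axes as the riser's.
- carton1: closed flat cardboard stock carton, 100 mm (its x) x 56 mm (its y) x 34 mm high, about 0.16 kg, lying flat loose on the counter. Origin: centre of its underside. Either end may go in first. May be absent.
- carton2: closed flat cardboard stock carton, 100 mm (its x) x 56 mm (its y) x 34 mm high, about 0.16 kg, lying flat loose on the counter. Origin: centre of its underside. Either end may go in first. May be absent.
- carton3: closed flat cardboard stock carton, 100 mm (its x) x 56 mm (its y) x 34 mm high, about 0.16 kg, lying flat loose on the counter. Origin: centre of its underside. Either end may go in first. May be absent.
- carton4: closed flat cardboard stock carton, 100 mm (its x) x 56 mm (its y) x 34 mm high, about 0.16 kg, lying flat loose on the counter. Origin: centre of its underside. Either end may go in first. May be absent.
- cups: bystander, leave alone: stack of paper cups, 88 mm across at the top, 152 mm tall. Origin: centre of its underside.
- tape: bystander, leave alone: roll of clear tape lying flat, 96 mm across, 45 mm high. Origin: centre of its underside.
- tall_box: bystander, leave alone: tall cardboard box 100 x 90 mm, 130 mm high (too tall for the riser). Origin: centre of its underside.
- jar: bystander, leave alone: closed jar, 80 mm across, 110 mm tall. Origin: centre of its underside.
- gift_tin: bystander, leave alone: round tin, 60 mm across, 45 mm high, standing on the rear of the riser top. Origin: centre of its underside.
- spray: bystander, leave alone: spray can, 54 mm across, 160 mm tall. Origin: centre of its underside.
Not all that is in view belongs to the job. Leave any red or yellow look-alike of the carton1 alone.

How it is judged:
By the outcome, as a careful person would: the job done as asked, in the order asked, and still so for the second after the job is handed in, with the robot touching nothing.
Of carton1, carton2, carton3, carton4 only 3 to 4 are there at a start; the rules pass over those that are not, and their reading is None.
At some moment in a run one of carton1, carton2, carton3, carton4 may be knocked a few centimetres aside while the robot is not near it.
Once in a run the grip may slacken for a moment while it holds something.
It also fails if it takes over 210 s, if anything falls off the work surface, if the arm or the gripper's body presses on something with over 40 N, if the wrist force passes 120 N, or if a joint passes its speed limit or range.

## Working session

There is one attempt and no reset: what is moved stays moved. The work goes in short steps, Python scripts to look and compute and a shell command to move; the robot and the scene stay as the last step left them, time stands still between calls to the robot, and variables do not carry over. Pictures are saved under pics/ and viewed, at most 14 in all, crops included, and the job is handed in when it is done.

```bash
ls; mkdir -p pics; cat > h.py <<'E'
import numpy as np, cv2
from scipy.spatial.transform import Rotation as R
from station import robot
def ray(n,uv):
    p=robot.camera_params(n); K=np.array([[p['fx'],0,p['cx']],[0,p['fy'],p['cy']],[0,0,1.]])
    q=cv2.undistortPoints(np.array(uv,float).reshape(-1,1,2),K,np.array(p['dist'],float)).reshape(-1,2)
    d=R.from_quat(p['orientation']).apply(np.c_[q,np.ones(len(q))]); return np.array(p['position'],float),d
def onplane(n,uv,z):
    o,d=ray(n,uv); return o+d*((z-o[2])/d[:,2])[:,None]
def snap(n,f):
    im,dp=robot.camera(n); cv2.imwrite(f'pics/{f}.png',im[:,:,::-1]); np.save(f'pics/{f}.npy',dp); return im,dp
def proj(n,P):
    p=robot.camera_params(n); K=np.array([[p['fx'],0,p['cx']],[0,p['fy'],p['cy']],[0,0,1.]])
    r=R.from_quat(p['orientation']).inv(); t=-r.apply(p['position'])
    return cv2.projectPoints(np.array(P,float).reshape(-1,1,3),r.as_rotvec(),t,K,np.array(p['dist'],float))[0].reshape(-1,2)
E
python3 - <<'E'
from h import *
for n in('top','side'):
    snap(n,n+'0'); print(robot.camera_params(n))
print(robot.get_state())
E
```

```text
pics
{'fx': 495.5132540981462, 'fy': 495.5132540981462, 'cx': 311.5077180948591, 'cy': 196.39041634254355, 'dist': array([0.03969439, 0.        , 0.        , 0.        , 0.        ]), 'position': array([ 280.08413668,  -10.66999818, 1840.88163052]), 'orientation': array([ 0.70662513, -0.70507449,  0.03588937, -0.04756931])}
{'fx': 501.8695707098228, 'fy': 501.8695707098228, 'cx': 322.79953817085607, 'cy': 195.9495511788123, 'dist': array([-0.11336742,  0.        ,  0.        ,  0.        ,  0.        ]), 'position': array([ 446.82934887, 1248.49209021, 1233.39181571]), 'orientation': array([-0.0289632 ,  0.91564907, -0.40090924,  0.00443718])}
{'time': 0.1, 'joints': array([-1.29691035,  0.3841783 ,  0.01636109,  1.37105263, -0.00630467,
        1.38818011, -0.04647223]), 'qd': array([-0.00029978, -0.00266222, -0.00018373, -0.00406245, -0.00080789,
        0.00023773, -0.00088718]), 'joint_efforts': array([ 2.42049042e-03, -6.29129076e+01,  8.47499594e-01, -3.72767365e+01,
        1.68826478e-02,  1.03440133e-02, -1.16093784e-05]), 'ee_pos': array([206.35345379, 589.51695728, 252.36198837]), 'tool_rot': array([ 1.67547331e-01,  9.85863636e-01, -8.73623660e-04, -1.40213430e-04]), 'wrist_force': array([-0.62738251,  0.29804649, -0.36043475]), 'ft_torque': array([ 0.00173783,  0.00546954, -0.03487544]), 'finger_force': 0.0, 'finger_gap': 85.23665878028439}
```

View pics/top0.png

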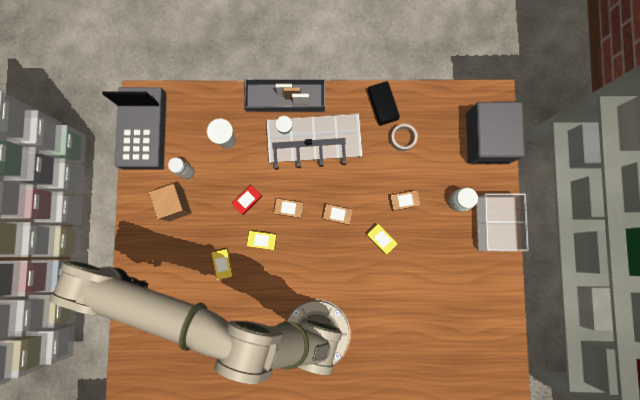

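View pics/side0.png

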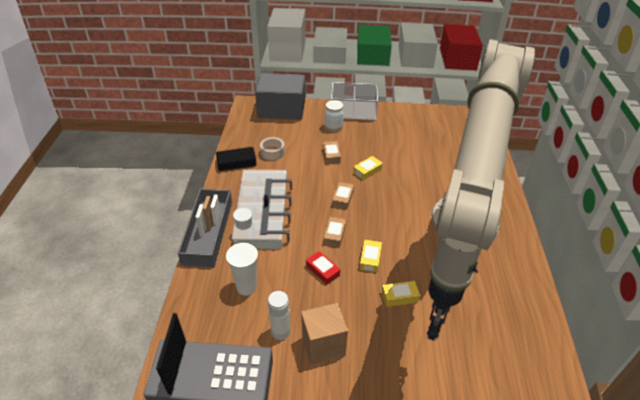

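The top view shows three brown cartons at about (288,208), (337,213) and (404,200). The riser is centred near (314,138), with comb fingers at (276,164) to (344,161) and the grip at (308,142). Next I'll measure them, using depth for heights.

```bash
cat >> h.py <<'E'
def cloud(n,dp):
    v,u=np.mgrid[0:400,0:640]; o,d=ray(n,np.c_[u.ravel(),v.ravel()])
    p=robot.camera_params(n); f=R.from_quat(p['orientation']).apply([0,0,1])
    return (o+d*(dp.ravel()/(d@f))[:,None]).reshape(400,640,3)
def cartons(im,dp,n='top'):
    P=cloud(n,dp); z=P[:,:,2]; m=((z>22)&(z<42)).astype(np.uint8); out=[]
    k,l,s,c=cv2.connectedComponentsWithStats(m)
    for i in range(1,k):
        if 100<s[i,4]<900:
            mm=l==i; 
            cs=cv2.findContours(mm.astype(np.uint8),cv2.RETR_EXTERNAL,cv2.CHAIN_APPROX_NONE)[0][0]
            w=onplane(n,cs.reshape(-1,2),34.)[:,:2]
            r=cv2.minAreaRect(w.astype(np.float32)); out.append((c[i].round(),np.round(r[0],1),np.round(r[1],1),round(r[2],1),np.median(im[mm],0),round(float(np.median(z[mm])),1)))
    return out
E
python3 - <<'E'
from h import *
im=cv2.imread('pics/top0.png')[:,:,::-1]; dp=np.load('pics/top0.npy')
for o in cartons(im,dp): print(*o)
P=cloud('top',dp); z=P[:,:,2]
print('table z',np.median(z[220:300,340:500]))
# riser white top
m=((z>40)&(z<62)); m[:105]=0;m[175:]=0;m[:,:262]=0;m[:,366:]=0
cs=max(cv2.findContours(m.astype(np.uint8),cv2.RETR_EXTERNAL,cv2.CHAIN_APPROX_NONE)[0],key=len)
w=onplane('top',cs.reshape(-1,2),48.)[:,:2]; r=cv2.minAreaRect(w.astype(np.float32)); print('riser',r,cv2.boxPoints(r))
g=(z>75)&(z<110); g[:120]=0;g[160:]=0;g[:,:295]=0;g[:,325:]=0
print('grip',P[g].mean(0),g.sum(), P[g].min(0),P[g].max(0))
c=cv2.resize(im[100:240,250:430][:,:,::-1],None,fx=4.4,fy=4.2,interpolation=cv2.INTER_CUBIC); cv2.imwrite('pics/c0.png',c)
E
```

```text
[378. 108.] [ 831.  -224.7] [162.9  67.1] 38.4 [20. 18. 18.] 37.9
[627. 125.] [  759.6 -1127.2] [174.9  18.9] 0.3 [89. 86. 80.] 32.3
[  3. 153.] [ 654.6 1163.6] [ 20.1 142.6] 89.1 [96. 93. 88.] 33.1
[631. 187.] [  532.  -1126.4] [170.1  16.1] 0.1 [76.  75.5 69. ] 32.6
[246. 199.] [482.9 258.4] [58.  98.5] 45.7 [231.  61.  56.] 34.1
[405. 200.] [ 481.2 -320.3] [ 56.7 101.4] 11.0 [215. 165. 115.] 33.7
[288. 208.] [452.3 105.5] [100.1  57.3] 80.9 [214.5 164.  114. ] 33.9
[337. 214.] [429.9 -74.8] [99.4 56.8] 78.4 [216. 167. 118.] 33.7
[382. 239.] [ 340.3 -235.3] [98.8 56.8] 44.6 [246. 242. 107.] 33.6
[636. 251.] [  302.3 -1126.1] [168.2  20.6] 0.3 [17. 46. 23.] 30.9
[261. 240.] [334.4 201.9] [100.6  55.3] 82.1 [246. 241. 104.] 34.4
[222. 264.] [248.  342.7] [100.  58.] 12.8 [168. 148.  66.] 34.0
table z 0.3673495764044219
riser ((699.8189086914062, 11.325424194335938), (183.21875, 343.58526611328125), 4.154914379119873) [[ 596.00336  176.02914]
 [ 620.8973  -166.6531 ]
 [ 803.63446 -153.3783 ]
 [ 778.74054  189.30396]]
grip [689.50958058  31.64110354  88.27793252] 34 [681.19485222  21.11240858  79.68997262] [697.31159043  42.97401099  97.0880604 ]
```

View pics/c0.png

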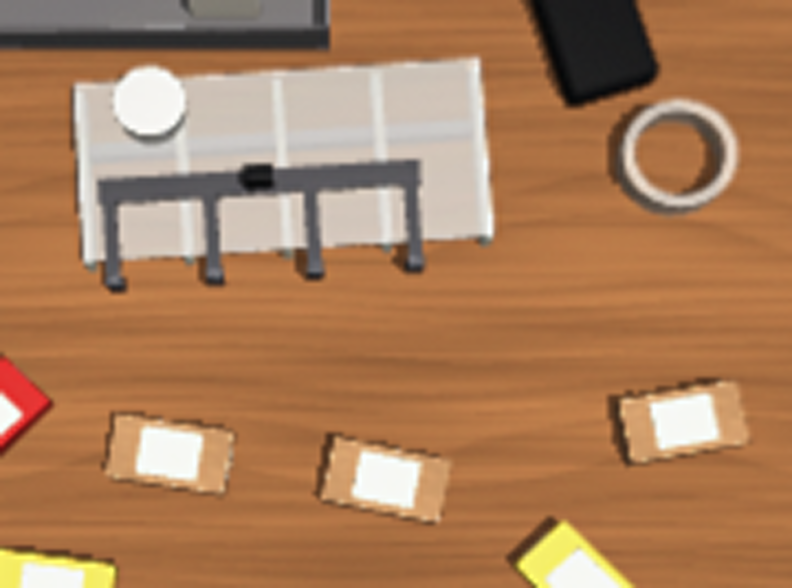

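The crop shows the four comb arms standing between lane middle and lane walls, so the lock is about half open (q≈21 mm). The riser yaw is about 4.15° with its centre near (711,12), and the grip is at (689.5,31.6). Next is a helper that turns targets into rows.

```bash
cat >> h.py <<'E'
YAW=np.deg2rad(4.15); RX=np.array([np.cos(YAW),np.sin(YAW)]); RY=np.array([-RX[1],RX[0]])
RC=np.array([711.4,12.2])
def rw(x,y): return RC+x*RX+y*RY      # riser -> world
def wr(p): p=np.array(p[:2])-RC; return np.array([p@RX,p@RY])
def go(x,y,z,yaw):                     # yaw (deg) of tool y in the world, tool down
    s=robot.get_state(); r0=R.from_quat(s['tool_rot'])
    a=np.deg2rad(yaw); ty=np.array([np.cos(a),np.sin(a),0]); tz=np.array([0,0,-1.]); r1=R.from_matrix(np.c_[np.cross(ty,tz),ty,tz])
    w=np.rad2deg((r0.inv()*r1).as_rotvec())/5; d=np.array([x,y,z])-s['ee_pos']
    print('t',round(s['time'],1),'at',s['ee_pos'].round(1),'turn/5deg',w.round(2),'then shift/50',(r1.inv().apply(d)/50).round(2),'| shift now axes',(r0.inv().apply(d)/50).round(2),'gap',round(s['finger_gap'],1),'F',s['wrist_force'].round(1))
E
python3 - <<'E'
from h import *
x,y=rw(-20,21); print(x,y, wr([689.5,31.6])); go(x,y,150,4.15)
E
```

```text
689.932714988977 31.697581241156684 [-20.43864216  20.93398927]
t 0.1 at [206.4 589.5 252.4] turn/5deg [-2.000e-02  1.000e-02  1.331e+01] then shift/50 [-11.83   8.84   2.05] | shift now axes [-12.81  -7.33   2.06] gap 85.2 F [-0.6  0.3 -0.4]
```

```bash
python3 -m crank '[[[0,0,1],[0,0,0],0.6],[[0,0,1],[0,0,0],0.6],[[0,0,1],[0,0,0],0.6],[[0,0,1],[0,0,0],0.6],[[0,0,1],[0,0,0],0.6],[[0,0,1],[0,0,0],0.6],[[0,0,1],[0,0,0],0.6],[[0,0,1],[0,0,0],0.6],[[0,0,1],[0,0,0],0.6],[[0,0,1],[0,0,0],0.6],[[0,0,1],[0,0,0],0.6],[[0,0,1],[0,0,0],0.6],[[0,0,1],[0,0,0],0.6],[[0,0,0.3],[0,0,0],0.6]]'
python3 -m crank '[[[0,0,0],[-0.6,0.45,0],0.6],[[0,0,0],[-0.6,0.45,0],0.6],[[0,0,0],[-0.6,0.45,0],0.6],[[0,0,0],[-0.6,0.45,0],0.6],[[0,0,0],[-0.6,0.45,0],0.6],[[0,0,0],[-0.6,0.45,0],0.6],[[0,0,0],[-0.6,0.45,0],0.6],[[0,0,0],[-0.6,0.45,0],0.6],[[0,0,0],[-0.6,0.45,0],0.6],[[0,0,0],[-0.6,0.45,0],0.6],[[0,0,0],[-0.6,0.45,0],0.6],[[0,0,0],[-0.6,0.45,0],0.6],[[0,0,0],[-0.6,0.45,0],0.6],[[0,0,0],[-0.6,0.45,0],0.6],[[0,0,0],[-0.6,0.45,0],0.6],[[0,0,0],[-0.6,0.45,0],0.6],[[0,0,0],[-0.6,0.45,0],0.6],[[0,0,0],[-0.6,0.45,0],0.6],[[0,0,0],[-0.6,0.45,0],0.6],[[0,0,0],[-0.43,0.29,0],0.6]]'
python3 - <<'E'
from h import *
x,y=rw(-20,21); go(x,y,150,4.15)
E
```

```text
time: 1.5
ee_pos: [206.4, 589.7, 252.7]
tool_rot: [0.681, 0.732, -0.0, 0.0]
wrist_force: [-0.2, -0.6, -0.0]
finger_gap: 51.0
finger_force: 0.0
time: 3.5
ee_pos: [691.6, 29.7, 252.5]
tool_rot: [0.681, 0.732, -0.001, 0.0]
wrist_force: [0.1, 0.0, 0.0]
finger_gap: 51.3
finger_force: 0.0
t 3.5 at [691.6  29.7 252.5] turn/5deg [-0.01  0.01  0.01] then shift/50 [ 0.04 -0.03  2.05] | shift now axes [ 0.05 -0.03  2.05] gap 51.3 F [0.1 0.  0. ]
```

```bash
python3 -m crank '[[[0,0,0],[0.04,-0.03,0.5],0.6],[[0,0,0],[0,0,0.5],0.6],[[0,0,0],[0,0,0.5],0.6],[[0,0,0],[0,0,0.5],0.6],[[0,0,0],[0,0,0.5],0.6],[[0,0,0],[0,0,0.4],0.6],[[0,0,0],[0,0,0.3],0.6],[[0,0,0],[0,0,0.17],0.6],[[0,0,0],[0,0,0],0],[[0,0,0],[0,0,0],0],[[0,0,0],[0,0,0],0],[[0,0,0],[0,0,0],0],[[0,0,0],[0,0,0],0],[[0,0,0],[0,0,0],0]]'
python3 - <<'E'
from h import *
x,y=rw(-20,42); go(x,y,84,4.15)
E
```

```text
time: 4.9
ee_pos: [690.7, 34.3, 86.3]
tool_rot: [0.681, 0.733, 0.001, 0.001]
wrist_force: [5.5, 0.1, -3.5]
finger_gap: 14.8
finger_force: 61.1
t 4.9 at [690.7  34.3  86.3] turn/5deg [0.05 0.   0.01] then shift/50 [ 0.37 -0.02  0.05] | shift now axes [ 0.37 -0.02  0.05] gap 14.8 F [ 5.5  0.1 -3.5]
```

```bash
python3 -m crank '[[[0,0,0],[0.06,0,0],0],[[0,0,0],[0.06,0,0],0],[[0,0,0],[0.06,0,0],0],[[0,0,0],[0.06,0,0],0],[[0,0,0],[0.04,0,0],0],[[0,0,0],[0,0,0],0]]'
python3 -m crank '[[[0,0,0],[0.03,0,0],0],[[0,0,0],[0.03,0,0],0],[[0,0,0],[0.03,0,0],0],[[0,0,0],[0.03,0,0],0],[[0,0,0],[0,0,0],0],[[0,0,0],[0,0,0],0]]'
python3 - <<'E'
from h import *
x,y=rw(-20,42); go(x,y,84,4.15)
E
```

```text
time: 5.5
ee_pos: [689.7, 48.1, 86.3]
tool_rot: [0.681, 0.733, 0.001, 0.002]
wrist_force: [7.0, 0.2, -2.9]
finger_gap: 14.4
finger_force: 61.0
time: 6.1
ee_pos: [689.3, 53.8, 86.3]
tool_rot: [0.681, 0.732, 0.001, 0.002]
wrist_force: [7.3, -0.4, -3.8]
finger_gap: 14.8
finger_force: 61.0
t 6.1 at [689.3  53.8  86.3] turn/5deg [0.05 0.01 0.01] then shift/50 [-0.02 -0.02  0.05] | shift now axes [-0.02 -0.02  0.05] gap 14.8 F [ 7.3 -0.4 -3.8]
```

```bash
python3 -m crank '[[[0,0,0],[0.03,0,0],0],[[0,0,0],[0.03,0,0],0],[[0,0,0],[0,0,0],0],[[0,0,0],[0,0,0],0]]'
python3 -m crank '[[[0,0,0],[0.03,0,0],0],[[0,0,0],[0.03,0,0],0],[[0,0,0],[0,0,0],0],[[0,0,0],[0,0,0],0]]'
```

```text
time: 6.5
ee_pos: [689.3, 55.5, 86.3]
tool_rot: [0.681, 0.732, 0.001, 0.002]
wrist_force: [7.5, -3.1, -3.8]
finger_gap: 15.0
finger_force: 60.9
time: 6.9
ee_pos: [689.3, 55.6, 86.3]
tool_rot: [0.682, 0.731, -0.0, 0.003]
wrist_force: [9.4, -8.6, -5.2]
finger_gap: 14.7
finger_force: 60.7
```

```bash
python3 -m crank '[[[0,0,0],[-0.06,0,0],0.6],[[0,0,0],[0,0,0],0.6],[[0,0,0],[0,0,0],0.6],[[0,0,0],[0,0,0],0.6],[[0,0,0],[0,0,-0.3],0.6],[[0,0,0],[0,0,-0.5],0.6],[[0,0,0],[0,0,-0.5],0.6],[[0,0,0],[0,0,-0.5],0.8],[[0,0,0],[0,-0.5,-0.3],1],[[0,0,0],[0,-0.8,0],1],[[0,0,0],[0,-0.8,0],1],[[0,0,0],[0,-0.8,0],1],[[0,0,0],[0,-0.6,0],1],[[0,0,0],[0,-0.3,0],1],[[0,0,0],[0,0,0],1]]'
python3 - <<'E'
from h import *
im,dp=snap('top','t1'); snap('side','s1')
for o in cartons(im,dp): 
    if 230<o[0][0]<420: print(*o)
c=np.vstack([cv2.resize(cv2.imread('pics/t1.png')[100:240,250:430],(540,400)),]); s=cv2.resize(cv2.imread('pics/s1.png')[150:260,220:300],(260,400))
cv2.imwrite('pics/c1.png',np.hstack([c,s]))
E
```

```text
time: 8.4
ee_pos: [496.6, 43.3, 191.2]
tool_rot: [0.681, 0.733, 0.001, -0.0]
wrist_force: [-0.3, -0.2, -0.8]
finger_gap: 85.4
finger_force: 0.0
[281.  82.] [926.8 136. ] [264.   11.7] 89.9 [43. 43. 43.] 31.8
[377. 111.] [ 832.3 -214.8] [153.7  41.7] 32.4 [17. 14. 13.] 36.3
[246. 199.] [482.9 258.4] [58.  98.5] 45.7 [227.  58.  53.] 34.1
[405. 200.] [ 481.4 -320.7] [ 56.  101.1] 11.5 [210. 160. 112.] 33.8
[278. 207.] [457.  142.3] [55.5 29.3] 0.6 [112.  81.  55.] 33.8
[337. 214.] [430.3 -75. ] [99.6 56.1] 78.7 [210.5 162.  114.5] 33.8
[382. 239.] [ 340.3 -235.3] [98.7 56.8] 44.6 [244. 239. 104.] 33.6
[261. 240.] [334.4 201.9] [100.6  55.3] 82.1 [243. 233.  97.] 34.4
```

View pics/c1.png

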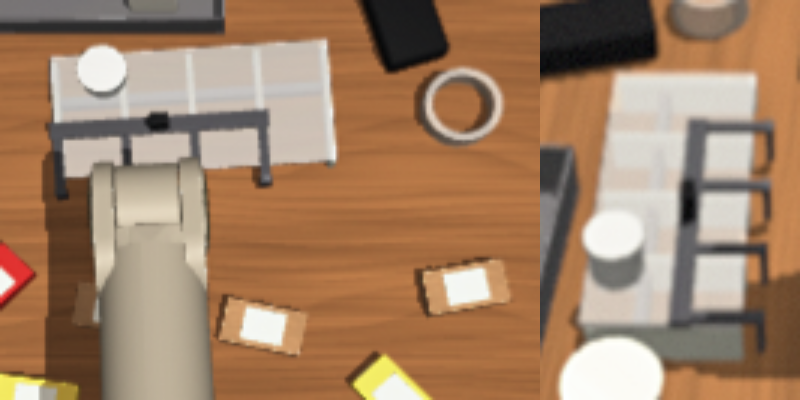

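The comb is fully open, with its arms over the lane walls, and nothing else has moved. I'll take the right-hand carton first, at (481,-320).

```bash
python3 - <<'E'
from h import *
go(474.8,-288,120,11.2)
E
```

```text
t 8.5 at [498.5  43.6 191.1] turn/5deg [ 0.02 -0.01 -1.39] then shift/50 [-6.41 -1.75  1.42] | shift now axes [-6.58 -0.97  1.41] gap 85.3 F [0.7 0.6 1.1]
```

```bash
python3 -m crank '[[[0,0,-0.7],[0,0,0],1],[[0,0,-0.69],[0,0,0],1],[[0,0,0],[-0.6,-0.17,0],1],[[0,0,0],[-0.6,-0.17,0],1],[[0,0,0],[-0.6,-0.17,0],1],[[0,0,0],[-0.6,-0.17,0],1],[[0,0,0],[-0.6,-0.17,0],1],[[0,0,0],[-0.6,-0.17,0.1],1],[[0,0,0],[-0.6,-0.17,0.2],1],[[0,0,0],[-0.6,-0.17,0.3],1],[[0,0,0],[-0.6,-0.17,0.3],1],[[0,0,0],[-0.6,-0.12,0.3],1],[[0,0,0],[-0.41,-0.1,0.2],1],[[0,0,0],[0,0,0],1],[[0,0,0],[0,0,0],1]]'
python3 - <<'E'
from h import *
go(474.8,-288,27,11.2)
E
```

```text
time: 10.0
ee_pos: [474.4, -288.7, 119.6]
tool_rot: [0.635, 0.772, -0.001, -0.0]
wrist_force: [0.1, 1.0, 0.2]
finger_gap: 85.6
finger_force: 0.0
t 10.0 at [ 474.4 -288.7  119.6] turn/5deg [-0.01  0.01 -0.02] then shift/50 [0.01 0.01 1.85] | shift now axes [0.01 0.01 1.85] gap 85.6 F [0.1 1.  0.2]
```

```bash
python3 -m crank '[[[0,0,0],[0,0,0.5],1],[[0,0,0],[0,0,0.5],1],[[0,0,0],[0,0,0.4],1],[[0,0,0],[0,0,0.3],1],[[0,0,0],[0,0,0.15],1],[[0,0,0],[0,0,0],1],[[0,0,0],[0,0,0],0],[[0,0,0],[0,0,0],0],[[0,0,0],[0,0,0],0],[[0,0,0],[0,0,0],0],[[0,0,0],[0,0,0],0],[[0,0,0],[0,0,-0.2],0],[[0,0,0],[0,0,-0.3],0],[[0,0,0],[0,0,0],0]]'
python3 - <<'E'
from h import *
x,y=rw(-200,-126); go(x,y,47,94.15)
E
```

```text
time: 11.4
ee_pos: [475.2, -289.1, 54.9]
tool_rot: [0.635, 0.772, 0.0, 0.002]
wrist_force: [-0.3, -0.7, -2.3]
finger_gap: 54.9
finger_force: 64.0
t 11.4 at [ 475.2 -289.1   54.9] turn/5deg [ 1.00e-02  5.00e-02 -1.66e+01] then shift/50 [-1.15  3.15  0.16] | shift now axes [2.98 1.52 0.16] gap 54.9 F [-0.3 -0.7 -2.3]
```

```bash
python3 -m crank '[[[0,0,-1],[0,0,0],0],[[0,0,-1],[0,0,0],0],[[0,0,-1],[0,0,0],0],[[0,0,-1],[0,0,0],0],[[0,0,-1],[0,0,0],0],[[0,0,-1],[0,0,0],0],[[0,0,-1],[0,0,0],0],[[0,0,-1],[0,0,0],0],[[0,0,-1],[0,0,0],0],[[0,0,-1],[0,0,0],0],[[0,0,-1],[0,0,0],0],[[0,0,-1],[0,0,0],0],[[0,0,-1],[0,0,0],0],[[0,0,-1],[0,0,0],0],[[0,0,-1],[0,0,0],0],[[0,0,-1],[0,0,0],0],[[0,0,-0.6],[0,0,0],0],[[0,0,0],[0,0,0],0]]'
python3 -m crank '[[[0,0,0],[-0.2,0.5,0],0],[[0,0,0],[-0.2,0.5,0],0],[[0,0,0],[-0.2,0.5,0],0],[[0,0,0],[-0.2,0.5,0],0],[[0,0,0],[-0.2,0.5,0],0],[[0,0,0],[-0.15,0.4,0],0],[[0,0,0],[0,0.25,0],0],[[0,0,0],[0,0,0],0],[[0,0,0],[0,0,0],0]]'
python3 - <<'E'
from h import *
x,y=rw(-200,-126); go(x,y,29,94.15)
im,dp=snap('top','t2'); s,_=snap('side','s2')
c=cv2.resize(im[110:230,270:420],(500,400)); s=cv2.resize(s[140:260,230:350],(300,400)); cv2.imwrite('pics/c2.png',np.hstack([c,s])[:,:,::-1])
P=cloud('top',dp); z=P[:,:,2]
m=(z>40)&(z<60); m[:185]=0; m[:,:340]=0; 
w=P[m&(abs(im[:,:,0].astype(int)-im[:,:,2])>60)]; print(len(w))
E
```

```text
time: 13.2
ee_pos: [473.9, -288.3, 52.5]
tool_rot: [-0.037, 0.999, -0.0, 0.0]
wrist_force: [-0.8, -0.1, -1.4]
finger_gap: 55.0
finger_force: 63.8
time: 14.1
ee_pos: [519.5, -127.9, 52.3]
tool_rot: [-0.036, 0.999, -0.0, -0.0]
wrist_force: [-0.2, -1.1, -1.8]
finger_gap: 54.9
finger_force: 64.0
t 14.1 at [ 519.5 -127.9   52.3] turn/5deg [-0.01 -0.   -0.01] then shift/50 [-0.03 -0.    0.47] | shift now axes [-0.03 -0.    0.47] gap 54.9 F [-0.2 -1.1 -1.8]
22
```

View pics/c2.png

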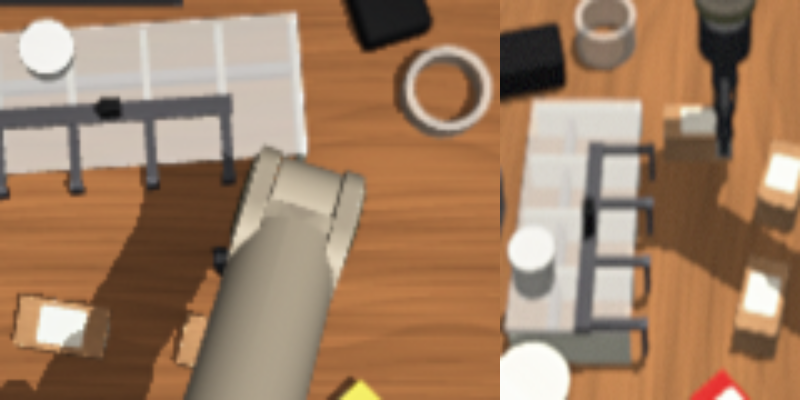

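Carton held in line with lane 1 just before the comb. Lower and insert part way.

```bash
python3 -m crank '[[[0,0,0],[-0.02,0,0.2],0],[[0,0,0],[0,0,0.15],0],[[0,0,0],[0,0,0.1],0],[[0,0,0],[-0.15,0,0],0],[[0,0,0],[-0.2,0,0],0],[[0,0,0],[-0.2,0,0],0],[[0,0,0],[-0.2,0,0],0],[[0,0,0],[-0.2,0,0],0],[[0,0,0],[-0.2,0,0],0],[[0,0,0],[-0.2,0,0],0],[[0,0,0],[-0.15,0,0],0],[[0,0,0],[0,0,0],0],[[0,0,0],[0,0,0],0]]'
python3 - <<'E'
from h import *
print(wr(robot.get_state()['ee_pos']))
E
```

```text
time: 15.5
ee_pos: [595.6, -121.4, 29.6]
tool_rot: [-0.036, 0.999, -0.0, -0.0]
wrist_force: [0.4, 0.3, -1.8]
finger_gap: 55.4
finger_force: 64.0
[-125.20605149 -124.89996964]
```

```bash
python3 -m crank '[[[0,0,0],[0,0,0],1],[[0,0,0],[0,0,0],1],[[0,0,0],[0,0,0],1],[[0,0,0],[0.2,0.0,0],1],[[0,0,0],[0.4,-0.02,0],1],[[0,0,0],[0.4,0,0],1],[[0,0,0],[0,0,0],0],[[0,0,0],[0,0,0],0],[[0,0,0],[0,0,0],0],[[0,0,0],[0,0,0],0],[[0,0,0],[0,0,0],0],[[0,0,0],[-0.2,0,0],0],[[0,0,0],[-0.2,0,0],0],[[0,0,0],[-0.2,0,0],0],[[0,0,0],[-0.2,0,0],0],[[0,0,0],[-0.2,0,0],0],[[0,0,0],[0,0,0],0]]'
python3 - <<'E'
from h import *
print(wr(robot.get_state()['ee_pos']))
E
```

```text
time: 17.2
ee_pos: [597.6, -121.9, 29.8]
tool_rot: [-0.037, 0.999, -0.0, 0.001]
wrist_force: [-0.6, 0.2, -0.2]
finger_gap: 0.2
finger_force: 0.0
[-123.23986694 -125.5071639 ]
```

Now push the remaining ~30 mm, at slow speed near the end.

```bash
python3 -m crank '[[[0,0,0],[-0.1,0,0],0],[[0,0,0],[-0.1,0,0],0],[[0,0,0],[-0.1,0,0],0],[[0,0,0],[-0.1,0,0],0],[[0,0,0],[-0.05,0,0],0],[[0,0,0],[-0.03,0,0],0],[[0,0,0],[0,0,0],0],[[0,0,0],[0,0,0],0]]'
python3 -m crank '[[[0,0,0],[-0.03,0,0],0],[[0,0,0],[-0.03,0,0],0],[[0,0,0],[0,0,0],0],[[0,0,0],[0,0,0],0]]'
python3 -m crank '[[[0,0,0],[-0.03,0,0],0],[[0,0,0],[-0.03,0,0],0],[[0,0,0],[0,0,0],0],[[0,0,0],[0,0,0],0]]'
python3 - <<'E'
from h import *
print(wr(robot.get_state()['ee_pos']))
E
```

```text
time: 18.0
ee_pos: [619.9, -120.6, 29.9]
tool_rot: [-0.036, 0.999, -0.0, 0.0]
wrist_force: [0.4, -0.1, 1.0]
finger_gap: -0.1
finger_force: 0.0
time: 18.4
ee_pos: [622.9, -120.4, 29.8]
tool_rot: [-0.036, 0.999, -0.0, 0.0]
wrist_force: [-0.3, -0.1, -0.4]
finger_gap: -0.4
finger_force: 0.3
time: 18.8
ee_pos: [626.0, -120.1, 29.8]
tool_rot: [-0.036, 0.999, -0.0, 0.0]
wrist_force: [0.2, 0.5, -0.6]
finger_gap: 0.5
finger_force: 0.0
[ -94.72137034 -125.73657515]
```

```bash
for i in 1; do python3 -m crank '[[[0,0,0],[-0.03,0,0],0],[[0,0,0],[-0.02,0,0],0],[[0,0,0],[0,0,0],0],[[0,0,0],[0,0,0],0]]'; done
python3 -m crank '[[[0,0,0],[-0.03,0,0],0],[[0,0,0],[-0.02,0,0],0],[[0,0,0],[0,0,0],0],[[0,0,0],[0,0,0],0]]'
python3 - <<'E'
from h import *
print(wr(robot.get_state()['ee_pos']))
im,_=snap('top','t3'); s,_=snap('side','s3')
c=cv2.resize(im[110:230,270:420],(500,400)); s=cv2.resize(s[140:240,220:320],(300,400)); cv2.imwrite('pics/c3.png',np.hstack([c,s])[:,:,::-1])
E
```

```text
time: 19.2
ee_pos: [627.9, -120.0, 29.7]
tool_rot: [-0.036, 0.999, 0.0, -0.0]
wrist_force: [-4.1, 0.9, 1.9]
finger_gap: 0.1
finger_force: 2.0
time: 19.6
ee_pos: [628.0, -120.1, 29.6]
tool_rot: [-0.036, 0.999, 0.0, -0.003]
wrist_force: [-16.0, 1.4, 11.7]
finger_gap: -0.0
finger_force: 7.5
[ -92.72297894 -125.8951367 ]
```

View pics/c3.png

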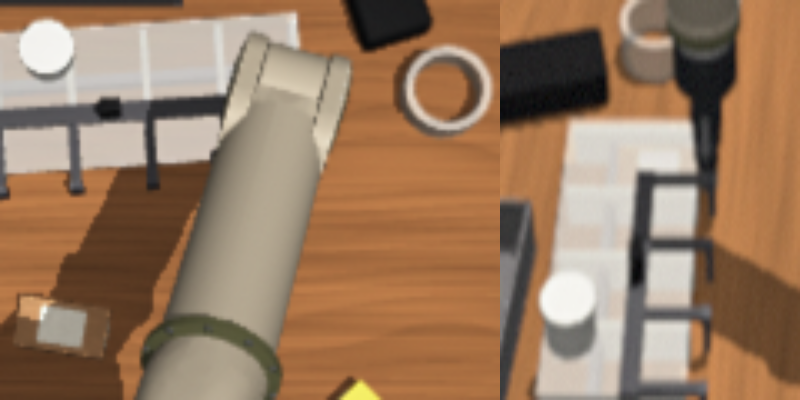

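The finger stopped at riser x=-92.7 with 16 N, where the expected value is -93, so carton 1 is home. Back off, rise, look again.

```bash
python3 -m crank '[[[0,0,0],[0.1,0,0],0],[[0,0,0],[0.3,0,0],0],[[0,0,0],[0.5,0,0],0],[[0,0,0],[0.3,0,-0.3],0.5],[[0,0,0],[0,0,-0.6],1],[[0,0,0],[0,-0.5,-0.6],1],[[0,0,0],[0,-0.7,-0.2],1],[[0,0,0],[0,-0.7,0],1],[[0,0,0],[0,-0.5,0],1],[[0,0,0],[0,0,0],1],[[0,0,0],[0,0,0],1]]'
python3 - <<'E'
from h import *
im,dp=snap('top','t4')
for o in cartons(im,dp): 
    if 230<o[0][0]<420 and o[0][1]>150: print(*o)
x,y=430.1-33*np.cos(np.deg2rad(78.6)),-75-33*np.sin(np.deg2rad(78.6)); print(x,y)
go(x,y,120,-11.4)
E
```

```text
time: 20.8
ee_pos: [579.8, -244.2, 114.7]
tool_rot: [-0.036, 0.999, -0.0, 0.0]
wrist_force: [0.3, 0.5, 0.2]
finger_gap: 85.5
finger_force: 0.0
[246. 199.] [483.  258.7] [58.  98.4] 45.3 [229.   59.   54.5] 33.8
[288. 208.] [452.5 105.2] [100.8  56.6] 81.1 [211. 160. 111.] 34.0
[337. 213.] [430.1 -74.8] [99.3 56.3] 78.0 [207. 159. 110.] 33.4
[261. 240.] [334.4 202. ] [100.3  55.3] 82.0 [245.  239.  102.5] 34.4
[386. 242.] [ 328.6 -247. ] [65.7 56.6] 44.6 [245. 241. 127.] 33.5
423.57730776748883 -107.34894876251681
t 20.9 at [ 580.  -242.9  114.6] turn/5deg [ 1.000e-02 -0.000e+00  2.112e+01] then shift/50 [ 2.04 -3.6  -0.11] | shift now axes [ 2.92  2.93 -0.11] gap 85.3 F [-0.2  1.2 -0.4]
```

```bash
python3 -m crank '[[[0,0,1],[0,0,0],1],[[0,0,1],[0,0,0],1],[[0,0,1],[0,0,0],1],[[0,0,1],[0,0,0],1],[[0,0,1],[0,0,0],1],[[0,0,1],[0,0,0],1],[[0,0,1],[0,0,0],1],[[0,0,1],[0,0,0],1],[[0,0,1],[0,0,0],1],[[0,0,1],[0,0,0],1],[[0,0,1],[0,0,0],1],[[0,0,1],[0,0,0],1],[[0,0,1],[0,0,0],1],[[0,0,1],[0,0,0],1],[[0,0,1],[0,0,0],1],[[0,0,1],[0,0,0],1],[[0,0,1],[0,0,0],1],[[0,0,1],[0,0,0],1],[[0,0,1],[0,0,0],1],[[0,0,1],[0,0,0],1]]'
python3 -m crank '[[[0,0,1],[0,0,0],1],[[0,0,0.17],[0,0,0],1],[[0,0,0],[0.34,-0.6,0],1],[[0,0,0],[0.34,-0.6,0],1],[[0,0,0],[0.34,-0.6,0],1],[[0,0,0],[0.34,-0.6,0],1],[[0,0,0],[0.34,-0.6,0],1],[[0,0,0],[0.34,-0.6,0],1],[[0,0,0],[0,0,0],1],[[0,0,0],[0,0,0],1]]'
python3 - <<'E'
from h import *
im,dp=snap('top','t5')
for o in cartons(im,dp): 
    if 270<o[0][0]<420 and o[0][1]>150: print(*o)
go(423.4,-107.1,27,-11.7)
E
```

```text
time: 22.85
ee_pos: [580.3, -241.5, 114.6]
tool_rot: [0.742, 0.67, 0.001, -0.0]
wrist_force: [0.3, 0.5, -0.6]
finger_gap: 85.2
finger_force: 0.0
time: 23.85
ee_pos: [424.3, -105.8, 115.2]
tool_rot: [0.774, 0.633, 0.001, -0.0]
wrist_force: [0.1, -0.8, 0.3]
finger_gap: 85.5
finger_force: 0.0
[288. 208.] [452.4 105.1] [100.7  56.2] 80.6 [212. 161. 113.] 34.5
[328. 212.] [437.1 -41.9] [31.3 56.1] 77.5 [122.  88.  62.] 34.3
[382. 239.] [ 340.3 -235.3] [98.8 56.8] 44.6 [245.  241.  105.5] 33.8
t 23.9 at [ 424.8 -106.8  115.3] turn/5deg [ 0.02 -0.01  0.04] then shift/50 [-0.01 -0.03  1.77] | shift now axes [-0.01 -0.03  1.77] gap 85.5 F [ 1.4  0.5 -0.7]
```

```bash
python3 -m crank '[[[0,0,0],[-0.01,-0.03,0.5],1],[[0,0,0],[0,0,0.5],1],[[0,0,0],[0,0,0.4],1],[[0,0,0],[0,0,0.25],1],[[0,0,0],[0,0,0.12],1],[[0,0,0],[0,0,0],1],[[0,0,0],[0,0,0],0],[[0,0,0],[0,0,0],0],[[0,0,0],[0,0,0],0],[[0,0,0],[0,0,0],0],[[0,0,0],[0,0,0],0],[[0,0,0],[0,0,-0.2],0],[[0,0,0],[0,0,-0.3],0],[[0,0,0],[0,0,0],0]]'
python3 -m crank '[[[0,0,1],[0,0,0],0],[[0,0,1],[0,0,0],0],[[0,0,1],[0,0,0],0],[[0,0,1],[0,0,0],0],[[0,0,1],[0,0,0],0],[[0,0,1],[0,0,0],0],[[0,0,1],[0,0,0],0],[[0,0,1],[0,0,0],0],[[0,0,1],[0,0,0],0],[[0,0,1],[0,0,0],0],[[0,0,1],[0,0,0],0],[[0,0,1],[0,0,0],0],[[0,0,1],[0,0,0],0],[[0,0,1],[0,0,0],0],[[0,0,0.83],[0,0,0],0],[[0,0,0],[0,0,0],0]]'
python3 - <<'E'
from h import *
x,y=rw(-200,-42); go(x,y,29,-85.85)
E
```

```text
time: 25.3
ee_pos: [423.8, -107.8, 53.3]
tool_rot: [0.775, 0.631, 0.001, 0.001]
wrist_force: [-0.5, 1.2, -2.3]
finger_gap: 55.1
finger_force: 63.6
time: 26.9
ee_pos: [422.3, -107.4, 51.1]
tool_rot: [0.999, 0.036, -0.0, 0.0]
wrist_force: [0.2, -0.7, -0.2]
finger_gap: 54.7
finger_force: 63.4
t 26.9 at [ 422.3 -107.4   51.1] turn/5deg [ 0.    0.   -0.01] then shift/50 [ 1.94 -1.13  0.44] | shift now axes [ 1.94 -1.13  0.44] gap 54.7 F [ 0.2 -0.7 -0.2]
```

```bash
python3 -m crank '[[[0,0,0],[0.3,-0.18,0],0],[[0,0,0],[0.4,-0.25,0],0],[[0,0,0],[0.4,-0.25,0],0],[[0,0,0],[0.4,-0.25,0],0],[[0,0,0],[0.3,-0.2,0],0],[[0,0,0],[0.14,0,0],0],[[0,0,0],[0,0,0],0],[[0,0,0],[0,0,0],0]]'
python3 - <<'E'
from h import *
x,y=rw(-200,-42); go(x,y,29,-85.85)
im,dp=snap('side','s6'); P=cloud('side',dp); z=P[:,:,2]
cv2.imwrite('pics/c6.png',cv2.resize(im[140:260,220:370],(500,400))[:,:,::-1])
E
```

```text
time: 27.7
ee_pos: [514.5, -45.1, 51.1]
tool_rot: [0.999, 0.036, -0.0, 0.0]
wrist_force: [0.3, -1.1, -1.6]
finger_gap: 54.8
finger_force: 63.5
t 27.7 at [514.5 -45.1  51.1] turn/5deg [ 0.    0.01 -0.01] then shift/50 [ 0.01 -0.02  0.44] | shift now axes [ 0.01 -0.02  0.44] gap 54.8 F [ 0.3 -1.1 -1.6]
```

View pics/c6.png

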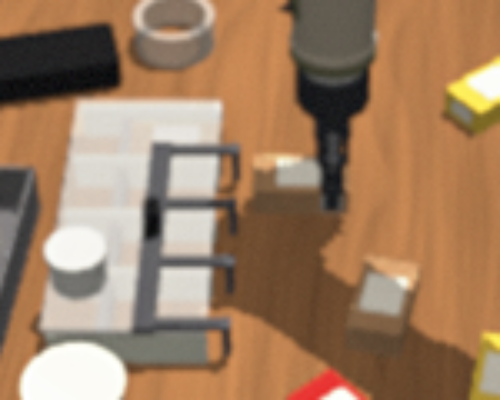

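The carton is held level, lined up with lane 2. Carton 1's label shows through the clear top in lane 1. Inserting this one.

```bash
python3 -m crank '[[[0,0,0],[0,-0.02,0.2],0],[[0,0,0],[0,0,0.15],0],[[0,0,0],[0,0,0.07],0],[[0,0,0],[0.15,0,0],0],[[0,0,0],[0.2,0,0],0],[[0,0,0],[0.2,0,0],0],[[0,0,0],[0.2,0,0],0],[[0,0,0],[0.2,0,0],0],[[0,0,0],[0.2,0,0],0],[[0,0,0],[0.2,0,0],0],[[0,0,0],[0.15,0,0],0],[[0,0,0],[0,0,0],0],[[0,0,0],[0,0,0],0]]'
python3 - <<'E'
from h import *
print(wr(robot.get_state()['ee_pos']))
E
```

```text
time: 29.05
ee_pos: [589.6, -38.0, 30.1]
tool_rot: [0.999, 0.036, -0.0, 0.0]
wrist_force: [-0.1, 0.2, -1.4]
finger_gap: 54.7
finger_force: 63.5
[-125.09733521  -41.29151275]
```

```bash
python3 -m crank '[[[0,0,0],[0,0,0],1],[[0,0,0],[0,0,0],1],[[0,0,0],[0,0,0],1],[[0,0,0],[-0.2,0,0],1],[[0,0,0],[-0.4,0.01,0],1],[[0,0,0],[-0.4,0,0],1],[[0,0,0],[0,0,0],0],[[0,0,0],[0,0,0],0],[[0,0,0],[0,0,0],0],[[0,0,0],[0,0,0],0],[[0,0,0],[0,0,0],0],[[0,0,0],[0.2,0,0],0],[[0,0,0],[0.2,0,0],0],[[0,0,0],[0.2,0,0],0],[[0,0,0],[0.2,0,0],0],[[0,0,0],[0.2,0,0],0],[[0,0,0],[0,0,0],0]]'
python3 -m crank '[[[0,0,0],[0.1,0,0],0],[[0,0,0],[0.1,0,0],0],[[0,0,0],[0.1,0,0],0],[[0,0,0],[0.1,0,0],0],[[0,0,0],[0.08,0,0],0],[[0,0,0],[0.05,0,0],0],[[0,0,0],[0.03,0,0],0],[[0,0,0],[0,0,0],0],[[0,0,0],[0,0,0],0]]'
python3 - <<'E'
from h import *
print(wr(robot.get_state()['ee_pos']))
E
```

```text
time: 30.75
ee_pos: [591.5, -38.1, 30.3]
tool_rot: [0.999, 0.037, 0.001, 0.0]
wrist_force: [0.2, -0.4, 0.3]
finger_gap: 0.0
finger_force: 0.0
time: 31.65
ee_pos: [617.8, -36.3, 30.3]
tool_rot: [0.999, 0.036, 0.0, 0.0]
wrist_force: [0.3, 0.0, 0.2]
finger_gap: 0.2
finger_force: 0.0
[-96.83887872 -41.65003585]
```

```bash
python3 -m crank '[[[0,0,0],[0.03,0,0],0],[[0,0,0],[0.03,0,0],0],[[0,0,0],[0,0,0],0],[[0,0,0],[0,0,0],0]]'
python3 -m crank '[[[0,0,0],[0.03,0,0],0],[[0,0,0],[0.03,0,0],0],[[0,0,0],[0,0,0],0],[[0,0,0],[0,0,0],0]]'
python3 - <<'E'
from h import *
print(wr(robot.get_state()['ee_pos']))
E
```

```text
time: 32.05
ee_pos: [620.9, -36.1, 30.3]
tool_rot: [0.999, 0.036, 0.0, 0.0]
wrist_force: [-0.0, 0.8, -0.2]
finger_gap: -0.1
finger_force: 0.0
time: 32.45
ee_pos: [622.3, -36.0, 30.1]
tool_rot: [0.999, 0.036, -0.002, -0.0]
wrist_force: [-7.4, 1.3, 5.0]
finger_gap: -0.2
finger_force: 3.8
[-92.30726789 -41.62502213]
```

```bash
python3 -m crank '[[[0,0,0],[0.03,0,0],0],[[0,0,0],[0,0,0],0],[[0,0,0],[-0.1,0,0],0],[[0,0,0],[-0.3,0,0],0],[[0,0,0],[-0.5,0,0],0],[[0,0,0],[-0.3,0,-0.3],0.5],[[0,0,0],[0,0,-0.6],1],[[0,0,0],[-0.3,-0.3,-0.6],1],[[0,0,0],[0,0,-0.2],1],[[0,0,0],[0,0,0],1]]'
python3 -m crank '[[[0,0,-1],[0,0,0],1],[[0,0,-1],[0,0,0],1],[[0,0,-1],[0,0,0],1],[[0,0,-1],[0,0,0],1],[[0,0,-1],[0,0,0],1],[[0,0,-1],[0,0,0],1],[[0,0,-1],[0,0,0],1],[[0,0,-1],[0,0,0],1],[[0,0,-1],[0,0,0],1],[[0,0,-1],[0,0,0],1],[[0,0,-1],[0,0,0],1],[[0,0,-1],[0,0,0],1],[[0,0,-1],[0,0,0],1],[[0,0,-1],[0,0,0],1],[[0,0,-1],[0,0,0],1],[[0,0,-0.35],[0,0,0],1],[[0,0,0],[0,0,0],1]]'
python3 - <<'E'
from h import *
im,dp=snap('top','t7')
for o in cartons(im,dp): 
    if 230<o[0][0]<420 and o[0][1]>150: print(*o)
go(447.2,72.5,115,-9.1)
E
```

```text
time: 33.45
ee_pos: [550.6, -25.8, 116.8]
tool_rot: [0.999, 0.037, 0.002, -0.0]
wrist_force: [0.4, -0.8, -0.5]
finger_gap: 72.1
finger_force: 0.0
time: 35.15
ee_pos: [549.2, -26.6, 114.4]
tool_rot: [0.761, 0.648, -0.0, -0.0]
wrist_force: [0.1, 0.4, -0.2]
finger_gap: 85.3
finger_force: 0.0
[246. 199.] [483.  258.7] [58.  98.4] 45.3 [228.  60.  54.] 34.1
[284. 207.] [454.8 119.5] [71.5 56.2] 80.6 [125. 100.  79.] 34.0
[382. 239.] [ 340.4 -235.5] [98.7 56.8] 44.8 [245. 240. 104.] 33.6
[261. 240.] [334.4 201.8] [100.7  55.3] 82.0 [165. 139.  54.] 34.3
t 35.2 at [549.2 -26.5 114.5] turn/5deg [-0.01  0.   -0.03] then shift/50 [ 1.63 -2.33 -0.01] | shift now axes [ 1.63 -2.33 -0.01] gap 85.1 F [ 0.6 -1.  -0.5]
```

```bash
python3 -m crank '[[[0,0,0],[0.4,-0.58,0],1],[[0,0,0],[0.4,-0.58,0],1],[[0,0,0],[0.4,-0.58,0],1],[[0,0,0],[0.43,-0.59,0],1],[[0,0,0],[0,0,0],1],[[0,0,0],[0,0,0],1]]'
python3 - <<'E'
from h import *
im,dp=snap('top','t8')
for o in cartons(im,dp): 
    if 270<o[0][0]<420 and o[0][1]>150: print(*o)
go(447.2,72.5,27,-9.1)
E
```

```text
time: 35.8
ee_pos: [447.0, 73.4, 115.3]
tool_rot: [0.761, 0.649, 0.0, -0.0]
wrist_force: [0.5, -1.0, 0.8]
finger_gap: 85.4
finger_force: 0.0
[382. 239.] [ 340.3 -235.3] [98.8 56.8] 44.6 [244. 239. 104.] 33.9
t 35.9 at [447.7  72.5 115.4] turn/5deg [ 0.01 -0.   -0.01] then shift/50 [-0.   -0.01  1.77] | shift now axes [-0.   -0.01  1.77] gap 85.4 F [ 0.5 -0.5  0.8]
```

```bash
python3 -m crank '[[[0,0,0],[0,-0.01,0.5],1],[[0,0,0],[0,0,0.5],1],[[0,0,0],[0,0,0.4],1],[[0,0,0],[0,0,0.25],1],[[0,0,0],[0,0,0.12],1],[[0,0,0],[0,0,0],1],[[0,0,0],[0,0,0],0],[[0,0,0],[0,0,0],0],[[0,0,0],[0,0,0],0],[[0,0,0],[0,0,0],0],[[0,0,0],[0,0,0],0],[[0,0,0],[0,0,-0.2],0],[[0,0,0],[0,0,-0.3],0],[[0,0,0],[0,0,0],0]]'
python3 -m crank '[[[0,0,1],[0,0,0],0],[[0,0,1],[0,0,0],0],[[0,0,1],[0,0,0],0],[[0,0,1],[0,0,0],0],[[0,0,1],[0,0,0],0],[[0,0,1],[0,0,0],0],[[0,0,1],[0,0,0],0],[[0,0,1],[0,0,0],0],[[0,0,1],[0,0,0],0],[[0,0,1],[0,0,0],0],[[0,0,1],[0,0,0],0],[[0,0,1],[0,0,0],0],[[0,0,1],[0,0,0],0],[[0,0,1],[0,0,0],0],[[0,0,1],[0,0,0],0],[[0,0,0.35],[0,0,0],0],[[0,0,0],[0,0,0],0]]'
python3 - <<'E'
from h import *
x,y=rw(-200,42); go(x,y,29,-85.85)
E
```

```text
time: 37.25
ee_pos: [448.0, 73.1, 53.8]
tool_rot: [0.761, 0.649, 0.002, 0.0]
wrist_force: [0.3, 0.3, -1.2]
finger_gap: 54.8
finger_force: 63.8
time: 38.95
ee_pos: [446.5, 72.9, 51.7]
tool_rot: [0.999, 0.037, -0.0, 0.0]
wrist_force: [1.2, -0.5, -2.1]
finger_gap: 54.8
finger_force: 63.6
t 39.0 at [446.5  72.9  51.7] turn/5deg [0.   0.   0.01] then shift/50 [1.2  0.75 0.45] | shift now axes [1.19 0.75 0.45] gap 54.8 F [ 1.2 -0.5 -2.1]
```

```bash
python3 -m crank '[[[0,0,0],[0.3,0.2,0],0],[[0,0,0],[0.3,0.2,0],0],[[0,0,0],[0.3,0.2,0],0],[[0,0,0],[0.3,0.15,0],0],[[0,0,0],[0,0,0],0],[[0,0,0],[0,0,0],0]]'
python3 - <<'E'
from h import *
x,y=rw(-200,42); go(x,y,29,-85.85)
im,dp=snap('side','s9')
cv2.imwrite('pics/c9.png',cv2.resize(im[140:260,220:370],(500,400))[:,:,::-1])
E
```

```text
time: 39.55
ee_pos: [508.9, 39.5, 51.5]
tool_rot: [0.999, 0.037, -0.0, 0.0]
wrist_force: [-0.7, 0.5, -1.2]
finger_gap: 54.7
finger_force: 63.7
t 39.5 at [508.9  39.5  51.5] turn/5deg [0.   0.01 0.01] then shift/50 [ 0.   -0.    0.45] | shift now axes [ 0.   -0.    0.45] gap 54.7 F [-0.7  0.5 -1.2]
```

View pics/c9.png

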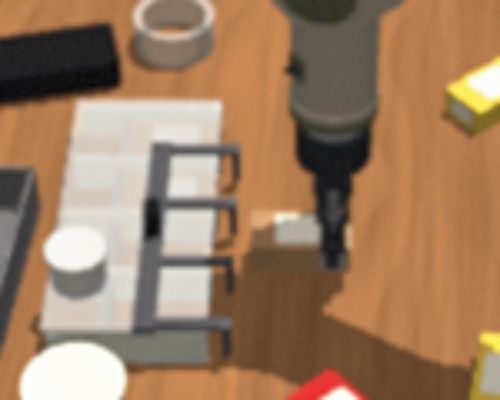

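The third carton is held and lined up with lane 3. The labels of the first two show under the top in lanes 1 and 2. Inserting.

```bash
python3 -m crank '[[[0,0,0],[0,0,0.2],0],[[0,0,0],[0,0,0.15],0],[[0,0,0],[0,0,0.08],0],[[0,0,0],[0.15,0,0],0],[[0,0,0],[0.2,0,0],0],[[0,0,0],[0.2,0,0],0],[[0,0,0],[0.2,0,0],0],[[0,0,0],[0.2,0,0],0],[[0,0,0],[0.2,0,0],0],[[0,0,0],[0.2,0,0],0],[[0,0,0],[0.15,0,0],0],[[0,0,0],[0,0,0],0],[[0,0,0],[0,0,0],0]]'
python3 - <<'E'
from h import *
print(wr(robot.get_state()['ee_pos']))
E
```

```text
time: 40.9
ee_pos: [583.9, 44.9, 30.1]
tool_rot: [0.999, 0.036, -0.0, 0.0]
wrist_force: [-0.6, -0.4, -1.6]
finger_gap: 55.1
finger_force: 63.7
[-124.78323064   41.84100025]
```

```bash
python3 -m crank '[[[0,0,0],[0,0,0],1],[[0,0,0],[0,0,0],1],[[0,0,0],[0,0,0],1],[[0,0,0],[-0.2,0,0],1],[[0,0,0],[-0.4,0,0],1],[[0,0,0],[-0.4,0,0],1],[[0,0,0],[0,0,0],0],[[0,0,0],[0,0,0],0],[[0,0,0],[0,0,0],0],[[0,0,0],[0,0,0],0],[[0,0,0],[0,0,0],0],[[0,0,0],[0.2,0,0],0],[[0,0,0],[0.2,0,0],0],[[0,0,0],[0.2,0,0],0],[[0,0,0],[0.2,0,0],0],[[0,0,0],[0.2,0,0],0],[[0,0,0],[0,0,0],0]]'
python3 -m crank '[[[0,0,0],[0.1,0,0],0],[[0,0,0],[0.1,0,0],0],[[0,0,0],[0.1,0,0],0],[[0,0,0],[0.1,0,0],0],[[0,0,0],[0.08,0,0],0],[[0,0,0],[0.05,0,0],0],[[0,0,0],[0.03,0,0],0],[[0,0,0],[0.03,0,0],0],[[0,0,0],[0.03,0,0],0],[[0,0,0],[0,0,0],0],[[0,0,0],[0,0,0],0]]'
python3 - <<'E'
from h import *
print(wr(robot.get_state()['ee_pos']))
E
```

```text
time: 42.6
ee_pos: [585.8, 45.1, 30.3]
tool_rot: [0.999, 0.036, 0.001, 0.0]
wrist_force: [-0.3, 0.3, -0.7]
finger_gap: 0.0
finger_force: 0.0
time: 43.7
ee_pos: [615.2, 47.4, 30.4]
tool_rot: [0.999, 0.036, 0.0, 0.0]
wrist_force: [-0.4, 0.7, -0.8]
finger_gap: 0.4
finger_force: 0.0
[-93.40813901  42.06010402]
```

```bash
python3 -m crank '[[[0,0,0],[0.03,0,0],0],[[0,0,0],[0.02,0,0],0],[[0,0,0],[0,0,0],0],[[0,0,0],[0,0,0],0]]'
python3 -m crank '[[[0,0,0],[0.03,0,0],0],[[0,0,0],[0.02,0,0],0],[[0,0,0],[0,0,0],0],[[0,0,0],[0,0,0],0]]'
python3 - <<'E'
from h import *
print(wr(robot.get_state()['ee_pos']))
E
```

```text
time: 44.1
ee_pos: [616.7, 47.5, 30.2]
tool_rot: [0.999, 0.036, -0.001, -0.0]
wrist_force: [-5.3, -0.6, 3.1]
finger_gap: 0.3
finger_force: 2.5
time: 44.5
ee_pos: [616.8, 47.5, 29.8]
tool_rot: [0.999, 0.036, -0.003, -0.001]
wrist_force: [-16.9, -0.5, 12.3]
finger_gap: -0.1
finger_force: 8.0
[-91.77397014  42.02816155]
```

```bash
python3 -m crank '[[[0,0,0],[-0.1,0,0],0],[[0,0,0],[-0.3,0,0],0],[[0,0,0],[-0.5,0,0],0],[[0,0,0],[-0.3,0,-0.3],0.3],[[0,0,0],[0,0,-0.7],0.6],[[0,0,0],[0,0.2,-0.7],0.6],[[0,0,0],[0,0.6,-0.7],0.6],[[0,0,0],[0,0.8,-0.5],0.6],[[0,0,0],[0,0.8,-0.3],0.6],[[0,0,0],[0,0.8,0],0.6],[[0,0,0],[0,0.8,0],0.6],[[0,0,0],[0,0.8,0],0.6],[[0,0,0],[0,0.6,0],0.6],[[0,0,0],[0,0.6,0],0.6],[[0,0,0],[0,0.3,0],0.6],[[0,0,0],[0,0,0],0.6]]'
python3 - <<'E'
from h import *
im,dp=snap('top','t10')
for o in cartons(im,dp): 
    if 100<o[0][0]<520 and o[0][1]>60: print(*o)
s,_=snap('side','s10')
c=cv2.resize(im[105:180,255:375],(480,300),interpolation=cv2.INTER_CUBIC); s=cv2.resize(s[150:260,220:310],(320,400)); 
full=cv2.resize(im[60:300,100:480],(480,300)); a=np.vstack([c,full]); b=np.zeros((600,320,3),np.uint8); b[:400]=s
cv2.imwrite('pics/c10.png',np.hstack([a,b])[:,:,::-1])
E
```

```text
time: 46.1
ee_pos: [582.0, -274.2, 190.4]
tool_rot: [0.999, 0.034, 0.0, 0.001]
wrist_force: [-0.1, -0.2, 0.2]
finger_gap: 51.0
finger_force: 0.0
[275.  82.] [928.7 158.7] [203.9   7.8] 89.9 [44. 43. 43.] 33.1
[163. 121.] [782.3 577.6] [ 11.  222.3] 89.8 [41. 40. 41.] 32.1
[352. 161.] [ 629.  -132.4] [32.7 64.6] 6.4 [112.  81.  55.] 32.4
[246. 199.] [482.8 258.4] [58.  98.4] 45.7 [228.  61.  55.] 33.8
[382. 239.] [ 340.4 -235.5] [98.7 56.8] 44.8 [244. 239. 104.] 33.6
[261. 240.] [334.4 202. ] [100.3  55.3] 82.0 [243. 234.  98.] 34.1
[222. 264.] [248.1 342.4] [100.   58.8] 12.8 [244. 236.  99.] 34.5
```

View pics/c10.png

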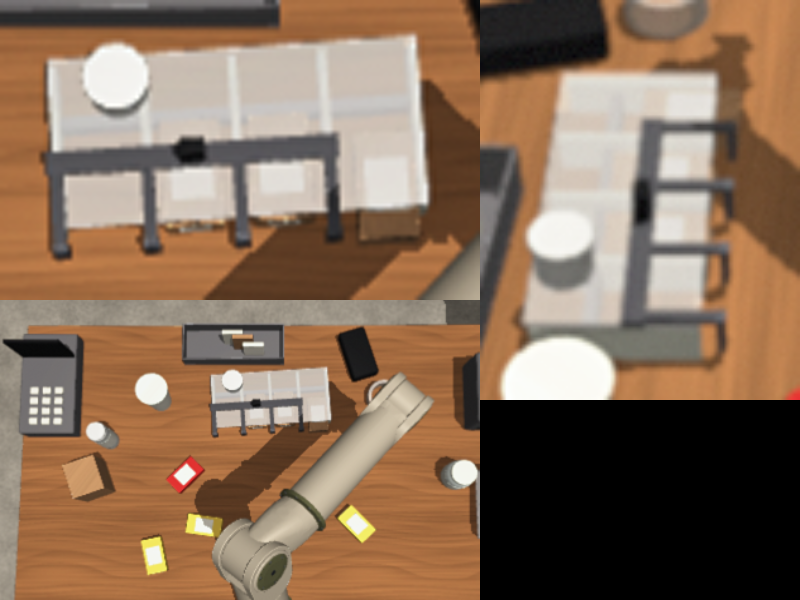

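The carton in lane 1 was knocked out: the top view shows it standing about 28 mm proud at (352,161), shifted toward -y. The other two are home at the front edge. I'll push lane 1 in again.

```bash
python3 - <<'E'
from h import *
x,y=rw(-150,-134); print(wr([613,-132])); go(x,y,30,-85.85)
E
```

```text
[-108.57743989 -136.70091275]
t 46.2 at [ 583.1 -270.6  190.2] turn/5deg [-0. -0. -0.] then shift/50 [-0.03 -2.78  3.2 ] | shift now axes [-0.03 -2.77  3.2 ] gap 51.2 F [ 0.   0.2 -1.1]
```

```bash
python3 -m crank '[[[0,0,0],[-0.1,-0.5,0],0],[[0,0,0],[0,-0.6,0],0],[[0,0,0],[0,-0.6,0],0],[[0,0,0],[0,-0.6,0],0],[[0,0,0],[0.07,-0.48,0.2],0],[[0,0,0],[0,0,0.6],0],[[0,0,0],[0,0,0.6],0],[[0,0,0],[0,0,0.6],0],[[0,0,0],[0,0,0.6],0],[[0,0,0],[0,0,0.4],0],[[0,0,0],[0,0,0.2],0],[[0,0,0],[0,0,0],0],[[0,0,0],[0,0,0],0]]'
python3 - <<'E'
from h import *
x,y=rw(-94,-134); go(x,y,30,-85.85)
E
```

```text
time: 47.5
ee_pos: [572.0, -131.8, 31.2]
tool_rot: [0.999, 0.037, 0.001, 0.0]
wrist_force: [0.5, 0.0, -0.4]
finger_gap: 0.0
finger_force: 0.0
t 47.5 at [ 572.  -131.8   31.2] turn/5deg [ 0.   -0.01  0.01] then shift/50 [1.11 0.01 0.02] | shift now axes [1.11 0.01 0.03] gap 0.0 F [ 0.5  0.  -0.4]
```

```bash
python3 -m crank '[[[0,0,0],[0.12,0,0],0],[[0,0,0],[0.12,0,0],0],[[0,0,0],[0.12,0,0],0],[[0,0,0],[0.12,0,0],0],[[0,0,0],[0.12,0,0],0],[[0,0,0],[0.12,0,0],0],[[0,0,0],[0.12,0,0],0],[[0,0,0],[0.1,0,0],0],[[0,0,0],[0.08,0,0],0],[[0,0,0],[0.05,0,0],0],[[0,0,0],[0.03,0,0],0],[[0,0,0],[0,0,0],0],[[0,0,0],[0,0,0],0]]'
python3 -m crank '[[[0,0,0],[0.03,0,0],0],[[0,0,0],[0.02,0,0],0],[[0,0,0],[0,0,0],0],[[0,0,0],[0,0,0],0]]'
python3 - <<'E'
from h import *
print(wr(robot.get_state()['ee_pos']))
E
```

```text
time: 48.8
ee_pos: [626.4, -128.2, 30.3]
tool_rot: [0.999, 0.036, 0.0, -0.0]
wrist_force: [0.0, -0.7, 0.2]
finger_gap: 0.1
finger_force: 0.0
time: 49.2
ee_pos: [628.5, -128.1, 30.3]
tool_rot: [0.999, 0.036, -0.0, -0.0]
wrist_force: [-2.8, 0.1, 1.7]
finger_gap: 0.1
finger_force: 1.6
[ -92.83701815 -133.96711334]
```

```bash
python3 -m crank '[[[0,0,0],[0.03,0,0],0],[[0,0,0],[0.03,0,0],0],[[0,0,0],[0,0,0],0],[[0,0,0],[0,0,0],0]]'
python3 -m crank '[[[0,0,0],[-0.2,0,0],0],[[0,0,0],[-0.4,0,0],0],[[0,0,0],[-0.6,0,0],0],[[0,0,0],[0,0,-0.4],0.3],[[0,0,0],[0,0,-0.7],0.6],[[0,0,0],[0,0.2,-0.7],0.6],[[0,0,0],[0,0.6,-0.7],0.6],[[0,0,0],[0,0.8,-0.5],0.6],[[0,0,0],[0,0.6,-0.2],0.6],[[0,0,0],[0,0.5,0],0.6],[[0,0,0],[0,0,0],0.6]]'
python3 - <<'E'
from h import *
im,dp=snap('top','t11')
c=cv2.resize(im[105:180,255:375],(640,400),interpolation=cv2.INTER_CUBIC)
cv2.imwrite('pics/c11.png',c[:,:,::-1]); x,y=rw(-20,42); go(x,y,190,4.15)
E
```

```text
time: 49.6
ee_pos: [628.6, -128.3, 30.0]
tool_rot: [0.999, 0.035, -0.003, -0.001]
wrist_force: [-15.7, 1.3, 10.1]
finger_gap: 0.0
finger_force: 7.9
time: 50.7
ee_pos: [580.6, -271.7, 191.2]
tool_rot: [0.999, 0.033, 0.001, 0.002]
wrist_force: [-0.4, 0.5, 0.8]
finger_gap: 51.1
finger_force: 0.0
t 50.8 at [ 581.1 -269.2  190.5] turn/5deg [  0.02   0.   -18.04] then shift/50 [6.26 2.61 0.01] | shift now axes [ 2.59 -6.27  0.  ] gap 51.3 F [-0.4  0.4 -1. ]
```

View pics/c11.png

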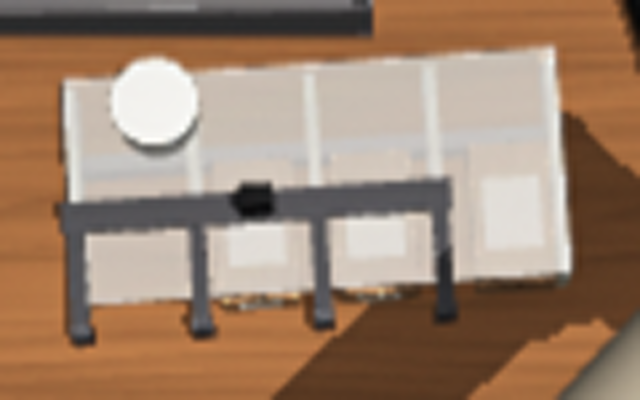

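All three are home and the lock is open. Now the lock.

```bash
python3 -m crank '[[[0,0,-1],[0,0,0],0.6],[[0,0,-1],[0,0,0],0.6],[[0,0,-1],[0,0,0],0.6],[[0,0,-1],[0,0,0],0.6],[[0,0,-1],[0,0,0],0.6],[[0,0,-1],[0,0,0],0.6],[[0,0,-1],[0,0,0],0.6],[[0,0,-1],[0,0,0],0.6],[[0,0,-1],[0,0,0],0.6],[[0,0,-1],[0,0,0],0.6],[[0,0,-1],[0,0,0],0.6],[[0,0,-1],[0,0,0],0.6],[[0,0,-1],[0,0,0],0.6],[[0,0,-1],[0,0,0],0.6],[[0,0,-1],[0,0,0],0.6],[[0,0,-1],[0,0,0],0.6],[[0,0,-1],[0,0,0],0.6],[[0,0,-1],[0,0,0],0.6],[[0,0,0],[0,0,0],0.6]]'
python3 -m crank '[[[0,0,0],[0.6,0.25,0],0.6],[[0,0,0],[0.6,0.25,0],0.6],[[0,0,0],[0.6,0.25,0],0.6],[[0,0,0],[0.6,0.25,0],0.6],[[0,0,0],[0.6,0.25,0],0.6],[[0,0,0],[0.6,0.25,0],0.6],[[0,0,0],[0.6,0.25,0],0.6],[[0,0,0],[0.6,0.25,0],0.6],[[0,0,0],[0.6,0.25,0],0.6],[[0,0,0],[0.6,0.25,0],0.6],[[0,0,0],[0.26,0.11,0],0.6],[[0,0,0],[0,0,0],0.6],[[0,0,0],[0,0,0],0.6]]'
python3 - <<'E'
from h import *
x,y=rw(-20,42); go(x,y,85,4.15)
E
```

```text
time: 52.65
ee_pos: [582.2, -265.1, 190.0]
tool_rot: [0.68, 0.733, 0.0, -0.0]
wrist_force: [0.2, -0.1, 0.6]
finger_gap: 51.2
finger_force: 0.0
time: 53.95
ee_pos: [688.8, 53.3, 190.1]
tool_rot: [0.682, 0.732, -0.001, 0.0]
wrist_force: [0.2, -1.4, 0.1]
finger_gap: 51.1
finger_force: 0.0
t 54.0 at [688.8  53.3 190.1] turn/5deg [-0.01  0.02 -0.02] then shift/50 [-0.01 -0.01  2.1 ] | shift now axes [-0.01 -0.01  2.1 ] gap 51.1 F [ 0.2 -1.4  0.1]
```

```bash
python3 -m crank '[[[0,0,0],[0,0,0.5],0.6],[[0,0,0],[0,0,0.5],0.6],[[0,0,0],[0,0,0.4],0.6],[[0,0,0],[0,0,0.4],0.6],[[0,0,0],[0,0,0.2],0.6],[[0,0,0],[0,0,0.1],0.6],[[0,0,0],[0,0,0],0],[[0,0,0],[0,0,0],0],[[0,0,0],[0,0,0],0],[[0,0,0],[0,0,0],0],[[0,0,0],[0,0,0],0],[[0,0,0],[0,0,0],0]]'
python3 -m crank '[[[0,0,0],[-0.06,0,0],0],[[0,0,0],[-0.08,0,0],0],[[0,0,0],[-0.08,0,0],0],[[0,0,0],[-0.08,0,0],0],[[0,0,0],[-0.08,0,0],0],[[0,0,0],[-0.08,0,0],0],[[0,0,0],[-0.08,0,0],0],[[0,0,0],[-0.08,0,0],0],[[0,0,0],[-0.08,0,0],0],[[0,0,0],[-0.06,0,0],0],[[0,0,0],[-0.04,0,0],0],[[0,0,0],[0,0,0],0],[[0,0,0],[0,0,0],0]]'
python3 - <<'E'
from h import *
x,y=rw(-20,0); go(x,y,85,4.15)
E
```

```text
time: 55.15
ee_pos: [689.5, 54.4, 86.8]
tool_rot: [0.681, 0.732, 0.0, 0.0]
wrist_force: [-4.2, -1.4, 5.3]
finger_gap: 14.9
finger_force: 60.5
time: 56.45
ee_pos: [692.2, 14.9, 86.8]
tool_rot: [0.681, 0.732, 0.0, 0.0]
wrist_force: [-4.8, -0.1, 7.1]
finger_gap: 15.3
finger_force: 60.6
t 56.5 at [692.2  14.9  86.8] turn/5deg [ 0.01 -0.   -0.  ] then shift/50 [-0.08 -0.02  0.04] | shift now axes [-0.08 -0.02  0.04] gap 15.3 F [-4.8 -0.1  7.1]
```

```bash
python3 -m crank '[[[0,0,0],[-0.04,0,0],0],[[0,0,0],[-0.04,0,0],0],[[0,0,0],[0,0,0],0],[[0,0,0],[0,0,0],0]]'
python3 -m crank '[[[0,0,0],[-0.03,0,0],0],[[0,0,0],[-0.03,0,0],0],[[0,0,0],[0,0,0],0],[[0,0,0],[0,0,0],0]]'
python3 -m crank '[[[0,0,0],[-0.03,0,0],0],[[0,0,0],[-0.02,0,0],0],[[0,0,0],[0,0,0],0],[[0,0,0],[0,0,0],0]]'
```

```text
time: 56.85
ee_pos: [692.3, 12.4, 86.7]
tool_rot: [0.681, 0.733, 0.001, -0.001]
wrist_force: [-5.9, 4.0, 7.8]
finger_gap: 14.6
finger_force: 60.8
time: 57.25
ee_pos: [692.3, 12.4, 86.8]
tool_rot: [0.68, 0.733, 0.002, -0.002]
wrist_force: [-8.0, 8.9, 9.8]
finger_gap: 15.2
finger_force: 61.1
time: 57.65
ee_pos: [692.4, 12.3, 86.7]
tool_rot: [0.679, 0.734, 0.003, -0.003]
wrist_force: [-8.5, 13.8, 10.9]
finger_gap: 14.9
finger_force: 61.3
```

The lock is at its locked end stop: it travelled 42 mm and held at 14 N. Release, withdraw and check.

```bash
python3 -m crank '[[[0,0,0],[0.07,0,0],0],[[0,0,0],[0,0,0],0.6],[[0,0,0],[0,0,0],0.6],[[0,0,0],[0,0,0],0.6],[[0,0,0],[0,0,0],0.6],[[0,0,0],[0,0,-0.3],0.6],[[0,0,0],[0,0,-0.6],0.6],[[0,0,0],[0,0,-0.6],0.6],[[0,0,0],[0,0,-0.6],0.6],[[0,0,0],[-0.5,-0.3,-0.2],0.6],[[0,0,0],[-0.7,-0.3,0],0.6],[[0,0,0],[-0.7,-0.3,0],0.6],[[0,0,0],[-0.7,-0.3,0],0.6],[[0,0,0],[-0.7,-0.3,0],0.6],[[0,0,0],[-0.7,-0.3,0],0.6],[[0,0,0],[-0.7,-0.3,0],0.6],[[0,0,0],[-0.5,-0.3,0],0.6],[[0,0,0],[-0.3,0,0],0.6],[[0,0,0],[0,0,0],0.6]]'
python3 - <<'E'
from h import *
im,dp=snap('top','t12'); s,_=snap('side','s12')
P=cloud('top',dp); z=P[:,:,2]; g=(z>75)&(z<110); g[:120]=0;g[160:]=0;g[:,:295]=0;g[:,325:]=0; print('grip riser',wr(P[g].mean(0)))
c=cv2.resize(im[105:180,255:375],(480,300),interpolation=cv2.INTER_CUBIC); s=cv2.resize(s[150:260,220:310],(320,400)); 
full=cv2.resize(im[60:300,100:480],(480,300)); a=np.vstack([c,full]); b=np.zeros((600,320,3),np.uint8); b[:400]=s
cv2.imwrite('pics/c12.png',np.hstack([a,b])[:,:,::-1])
E
```

```text
time: 59.55
ee_pos: [592.1, -277.1, 201.4]
tool_rot: [0.683, 0.731, -0.0, 0.001]
wrist_force: [-0.5, 0.2, -0.1]
finger_gap: 51.0
finger_force: 0.0
grip riser [-21.93370166  -0.1945336 ]
```

View pics/c12.png

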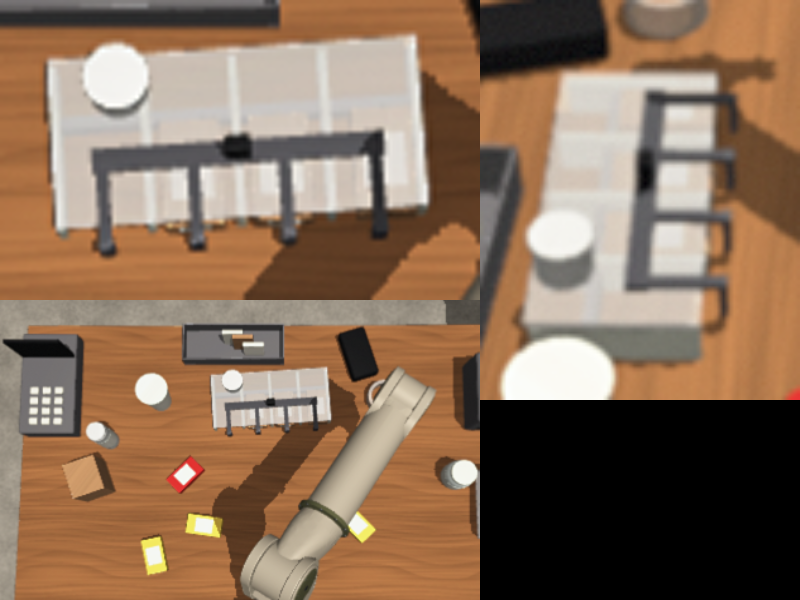

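The lock is closed (grip at riser y≈0), with the fingers before the lane middles. Cartons are home in lanes 1 to 3, and the bystanders are unmoved.

```bash
python3 -c "
from station import robot
print(robot.hand_in())"
```

```text
the job is handed in; nothing more can be done
None
```

The job is handed in at about 60 s on the robot's clock: the three cartons present are home in lanes 1–3 (lane 1 was knocked out mid-run and pushed back), the lock went fully open and then back to its locked stop, and the other things on the counter look unmoved.

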